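Clamp the cutting board upright and lock the clamp with its thumb wedge

TASK

Clamp the cutting board upright in its stand: slide the metal bar gently up until its jaw holds the board flat against the fence, then push the wooden thumb wedge along its ramp until it jams the bar fast. Push the wedge in firmly until it is really tight, but do not force it, and leave the crockery and pans alone.

Things in the scene. Friction and masses are not known exactly. Their poses are not given: they have to be found in the camera images.
- stand: grey plastic board stand fixed to the worktop; base plate 310 x 150 mm, its top at z = 12 mm. Origin on the worktop, 20 mm ahead (+x) of the plate's centre. x is the clamping direction, y across, z up. Two lips 20 mm high (x = 85 to 91 mm, |y| = 42 to 72 mm) keep the board's foot in a 24 mm slot before the fence. A guide strip 24 mm high lies along the bar's +y side
- fence (a point): middle of the foot of the fence's clamping face, at the stand's x = 115 mm, 12 mm above the worktop; the fence stands 100 mm high above the base plate, 120 mm wide
- ramp (a point): nominal middle of the ramp block's face, at its foot (stand x = -17 mm, y = -29 mm). The block, rubber-backed, 30 mm high, 85 mm long, makes with the bar's -y side a channel that narrows towards +x at 8 degrees. Its true sideways setting differs unseen by up to 2 mm either way, so the point where the wedge jams differs by up to 14 mm either way
- bar (a joint): travel (m) of the aluminium bar along the stand's +x to the fence: 0 fully back, 0.055 when the jaw just holds the 18 mm board flat on the fence. Bar 147 mm long, 28 wide, centred on the stand's y = 0, top 31 mm above the base plate. It slides stiffly (2.5 N) and stays where left. Upright jaw 60 mm wide, 62 high at its front, an upright post to push it by on its back part
- post (a point): centre of the rear (-x) face of the bar's upright post; the post is 16 mm (x) by 24 mm (y), its top is 16 mm above this point and the bar's top 19 mm below it. The post is 117 mm behind the jaw's face, near the bar's tail (22 mm behind this point)
- jaw (a point): centre of the clamping face of the jaw's black rubber pad at the front of the bar, 44 mm above the worktop; the pad is springy and yields about 1 mm per 4 N, up to 5 mm
- wedge: loose beech wedge between bar and ramp block, thin end to +x: 123 mm long, 30 high, 24 thick at the back, 8 at the tip; flat side (+y) to the bar. At its back a round upright thumb post, 24 mm wide, 40 high; origin at the foot of its rearmost line; x to the tip. Starts 30 to 80 mm short of jamming; slides freely, may snag, then stiffens. 10 to 20 N sets it, over 30 N splits it; stays when let go
- board: loose wooden cutting board on edge in the stand's slot: 18 mm thick (its x), 200 mm long (its y), 140 mm high. Origin in the middle of its lower edge
- cup: white ceramic cup, 76 mm wide, 85 mm high, origin under its centre; to be left alone
- jar: glass storage jar, 70 mm wide, 100 mm high, origin under its centre; to be left alone
- saucepan: aluminium saucepan, 164 mm wide, 85 mm high, with a 150 mm long handle along its +y; origin under its centre; to be left alone
Mind the look-alikes: they are no part of the job. Leave any green or orange look-alike of the wedge alone.

How it is judged:
On the way, in this order (a step that is already met when the one before it is completed fails the run):
1. the jaw holds the board flat against the fence (value of joint bar above 0.0535 m and x of board in the frame of stand above 0.1045 m), for 0.2 s.
2. the wedge jams the bar: it presses on the bar with over 5 N (contact force between wedge and bar above 5 N), for 0.3 s.
At the end, for the whole second after the job is handed in: The board stands upright (within 0.05 rad) and flat against the fence (within 1.5 mm), the bar's jaw is still up against it (within 1.5 mm), and the wedge, let go and at rest, level in its channel, still presses on the bar's side with over 4 N (all of step 1 and angle between board's own z axis and vertical below 0.05 rad and contact force between wedge and bar above 4 N and angle between wedge's own z axis and vertical below 0.1 rad and linear speed of wedge below 0.005 m/s); the robot touches nothing.
It fails at once if the wedge is pushed with over 30 N (it splits) (contact force between the fingers and wedge above 30 N).
It fails at once if the bar is rammed into the board with over 25 N (contact force between bar and board above 25 N).
It fails at once if the cutting board is tipped (angle between board's own z axis and vertical above 0.25 rad).
It fails at once if the cup, jar or saucepan is disturbed (distance of any of cup, jar, saucepan from where it was at the start of the episode above 0.02 m).
It also fails if it takes over 61 s, if anything falls off the work surface, if the arm or the gripper's body presses on something with over 40 N, if the wrist force passes 120 N, or if a joint passes its speed limit or range.

ROBOT

A 6-joint arm with a two-finger parallel gripper is mounted at the origin on the work surface. World frame = base frame: x ahead of the robot, y to its left, z up, the work surface at z = 0. Lengths are in m, angles in rad, forces in N, time in s.
With the tool pointing down it reaches from about 0.35 to 0.975 m from the base axis. Payload 4.9 kg.
Tool frame: the origin (TCP) lies on the centre line of the jaws, within the pads' length; the fingertips stand ctrl.tcp_to_tips ahead of it and the grasp point (between the pads) lies 3 mm ahead of it (ctrl.tcp_to_tips is the distance from the TCP to the fingertips, in m); z points along the fingers, y is the direction in which the jaws open and shut (so a half turn about z gives the same grasp; the last joint's range is limited). The gripper opens to 85 mm and grips with 20 to 120 N. Pads are 22 mm wide; open, the fingers measure 114 mm over their backs; the gripper's body (76 mm by 85 mm) begins 54 mm behind the grasp point. The pads swing forward as they close: fully open they stand 13 mm farther back than shut.
Start: joints at [-1.322, 0.053, 1.613, -0, 1.476, -0.119], TCP at [0.225, -0.583, 0.253] pointing down, gripper open.
Joint ranges: [-3.01, 3.01], [-1.01, 2.22], [0.06, 2.58], [-1.02, 4.17], [0.09, 2.62], [-3.14, 3.14]. Speed limits (rad/s): [2.57, 2.57, 3.14, 3.14, 3.14, 3.14].

INTERFACE

Orientations are given as a rotation vector (axis times angle).
In Python, from station import ctrl, vision gives the robot as it stands.
- The arm moves only by the tool jog_arm, never from a script. Its argument "deltas" is a list of rows, each a list of 7 numbers: the turn, a rotation vector about the tool's x, y, z in rad, then the shift along the tool's x, y, z in cm, then the opening, from 0 (shut) to 1 (fully open). A call has 1 to 12 rows; each row shifts and turns the commanded pose from where the row before left it, along the tool's axes as they then stand; what a row does not reach is not made up. A row lasts 1/12 s, in which the tool goes at most 41.7 mm and 7.16 degrees, less where a joint would pass 70% of its speed; a pose out of reach is approached as far as the arm can. A call with a gripper value outside its range is refused whole. The fingers move at their own pace and stop on an object; "grip_force" is the grip in N (left out, the last holds). Time passes only in rows, so rows that do not move let the fingers close. It gives the time, the measured TCP pose, the force and the opening at its end, in the units of the state.
- ctrl.get_obs(): the state, without advancing time (a new reading comes with each control period).
- vision.get_image(name): name is "scene" or "top"; returns (picture, depth): 480x640x3 uint8, red, green, blue; 480x640 float32, m along the optical axis (not along the pixel's ray), 0 where there is no reading.
- vision.calibration(name): a dict with "fx", "fy", "cx", "cy" (pixels), "dist" ([k1, k2, p1, p2, k3] as OpenCV has them; the pictures are not rectified), "rvec" (rotation vector, rad) and "tvec" (3), from world to camera coordinates, as OpenCV has them. Camera axes: x right, y down, z forward; pixel columns grow to the right and rows downward; lengths in m; the calibration is good to about 2 mm. A picture is of the moment at which its call begins. calibration takes no time and is no camera call.
- ctrl.finish_job(): hands the job in, once; it reports no verdict.
The state is a dict: "t": time; "q": joint angles; "dq": joint speeds; "effort": joint torques, N m; "tool_pos": TCP position; "tool_rot": TCP orientation; "contact_force": force on the tool from outside, world axes, zero at the start; "wrist_torque": the same for the moment, N m; "opening": finger opening in m.
Only numpy, scipy, OpenCV 4.12 (cv2) and the standard library are available. Lean on these libraries where they do the work, as an engineer would, in place of code of your own. Each camera call takes 0.05 s, during which the arm holds its last target. There are 200 camera calls.

## Working session

There is one attempt and no reset: what is moved stays moved. The work goes in short steps, Python scripts to look and compute and a tool call to move; the robot and the scene stay as the last step left them, time stands still between calls to the robot, and variables do not carry over. Pictures are saved under pics/ and viewed, about 8 in all and at most 12, crops included, and the job is handed in when it is done.

Besides the shell and the picture viewer there is one more tool, called by a JSON object that holds its "fn" and its "kwargs". jog_arm: Moves the arm, as the interface text tells. Its arguments: {"type":"object","properties":{"deltas":{"type":"array"},"grip_force":{"type":"number"}},"required":["deltas"]}

```bash
mkdir -p pics; cat > h.py <<'E'
import numpy as np,cv2
from station import ctrl,vision
def ray(cam,uv):
    c=vision.calibration(cam);K=np.array([[c['fx'],0,c['cx']],[0,c['fy'],c['cy']],[0,0,1]])
    n=cv2.undistortPoints(np.array(uv,float).reshape(-1,1,2),K,np.array(c['dist'],float)).reshape(-1,2)
    R=cv2.Rodrigues(np.array(c['rvec'],float))[0];t=np.array(c['tvec'],float).ravel()
    return -R.T@t,np.c_[n,np.ones(len(n))]@R   # origin, dirs with unit camera depth
def onplane(cam,uv,z):
    o,d=ray(cam,uv);return o+d*((z-o[2])/d[:,2])[:,None]
def bydepth(cam,uv,D):
    o,d=ray(cam,uv);uv=np.array(uv,int).reshape(-1,2);return o+d*D[uv[:,1],uv[:,0]][:,None]
E
python3 - <<'E'
from h import *
for n in('scene','top'):
    im,D=vision.get_image(n);np.savez('pics/'+n+'0',im=im,D=D);cv2.imwrite(f'pics/{n}0.png',im[...,::-1])
    print(n,ray(n,[[320,240]]))
print(ctrl.get_obs(),ctrl.tcp_to_tips)
E
```

```text
scene (array([1.02467992, 0.68906818, 0.82865628]), array([[-0.44117096, -0.61365528, -0.655561  ]]))
top (array([ 0.3597783 , -0.0017831 ,  1.39160196]), array([[ 0.11129401,  0.01171171, -0.99378178]]))
{'t': 0.1, 'q': array([-1.32199937e+00,  5.33177139e-02,  1.61413736e+00, -7.46084842e-06,
        1.47599450e+00, -1.19012569e-01]), 'dq': array([ 8.60298359e-05, -2.30957187e-03, -2.41246736e-03, -9.81727109e-04,
        2.74411922e-04,  9.55442342e-04]), 'effort': array([-9.80751292e-05, -3.94906819e+01, -3.71362817e+01, -1.10682315e-04,
        3.93336915e-03,  4.97916332e-06]), 'tool_pos': array([ 0.22459664, -0.58270046,  0.2521808 ]), 'tool_rot': array([-3.08679487e+00, -5.74164990e-01,  2.00670777e-04]), 'contact_force': array([-0.28522473, -0.06439899, -0.25660248]), 'wrist_torque': array([-0.03617624, -0.01065995, -0.0604134 ]), 'opening': 0.08527674318002283} 0.022
```

View pics/top0.png

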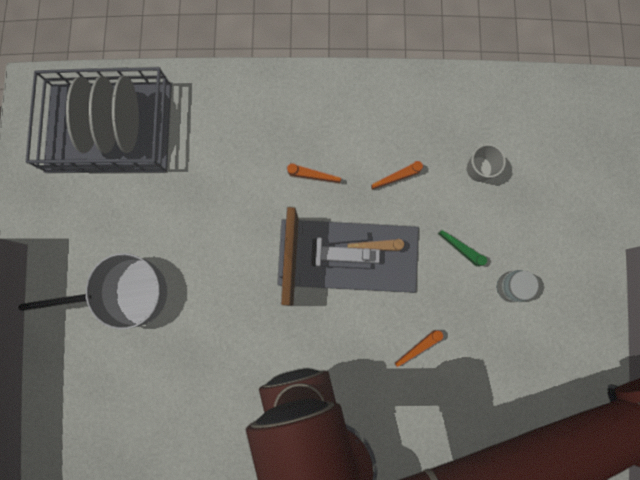

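View pics/scene0.png

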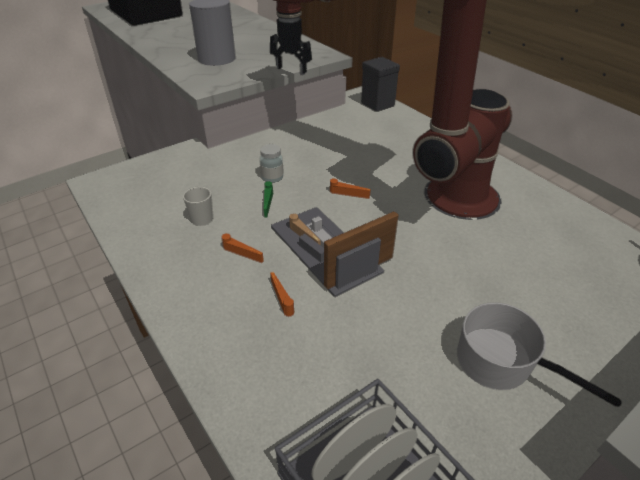

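The top view shows the stand at (350,258), with its clamping direction pointing left in the image (world +y).

- **Wedge candidates:** beech (400,245) between bar and ramp; orange at (293,168), (418,167) and (438,336); green at (485,262).
- **Choice:** the beech one in the stand.

Next is a close crop, with measurements.

```bash
python3 - <<'E'
from h import *
f=np.load('pics/top0.npz');im=f['im'];D=f['D']
c=im[195:315,265:435];cv2.imwrite('pics/crop0.png',cv2.resize(np.clip(c*1.5,0,255).astype(np.uint8)[...,::-1],None,fx=4.7,fy=4.7,interpolation=cv2.INTER_CUBIC))
vs,us=np.mgrid[0:480,0:640];uv=np.c_[us.ravel(),vs.ravel()]
P=bydepth('top',uv,D).reshape(480,640,3)
np.save('pics/P.npy',P)
hsv=cv2.cvtColor(im,cv2.COLOR_RGB2HSV)
print('px',hsv[245,400],hsv[255,375],hsv[255,290],hsv[280,380],P[245,400],P[280,380],P[350,200])
roi=np.zeros((480,640),bool);roi[200:310,275:425]=1
# base plate
pl=roi&(abs(P[...,2]-.012)<.006)&(hsv[...,1]<80)&(hsv[...,0]>100)
m=pl.astype(np.uint8);r=cv2.minAreaRect(np.argwhere(m)[:,::-1].astype(np.float32));print(r,m.sum())
print(onplane('top',cv2.boxPoints(r),.012))
def st(n,m):print(n,m.sum(),P[m].min(0),P[m].max(0),np.median(P[m],0))
w=roi&(hsv[...,0]>8)&(hsv[...,0]<22)&(hsv[...,1]>90)&(us>325);st('wedge',w);st('wpost',w&(P[...,2]>.047))
st('wtop',w&(P[...,2]<.047)&(P[...,2]>.035))
st('tall',roi&(us>310)&(P[...,2]>.052))
st('board',roi&(P[...,2]>.13))
E
```

```text
px [ 16 114 146] [  0   2 103] [ 14 130  94] [115  16  93] [ 0.50043565 -0.16060638  0.04993516] [ 0.42596855 -0.12059717  0.00537737] [ 0.26547983  0.28132839 -0.00092356]
((348.1168212890625, 255.52456665039062), (137.795166015625, 65.81127166748047), 3.122130870819092) 4685
[[ 0.41351217  0.10813975  0.012     ]
 [ 0.56136663  0.10253564  0.012     ]
 [ 0.54683674 -0.20770005  0.012     ]
 [ 0.39906178 -0.19849284  0.012     ]]
wedge 388 [ 0.3597783  -0.16717191  0.0073039 ] [ 0.51369456 -0.0017831   1.39160196] [ 0.50090713 -0.12249148  0.04214537]
wpost 84 [ 0.3597783  -0.16717191  0.04709093] [ 0.51369456 -0.0017831   1.39160196] [ 0.50253121 -0.15590686  0.05119464]
wtop 288 [ 0.49221254 -0.16126402  0.03518277] [ 0.5120952  -0.04720422  0.04688823] [ 0.50076199 -0.11102496  0.04127013]
tall 425 [ 0.3597783  -0.16681158  0.05204013] [0.51508369 0.03277626 1.39160196] [0.4816427  0.01571879 0.07269898]
board 985 [ 0.3597783  -0.0017831   0.13017689] [0.56828921 0.09026967 1.39160196] [0.45968682 0.07620223 0.15094991]
```

View pics/crop0.png

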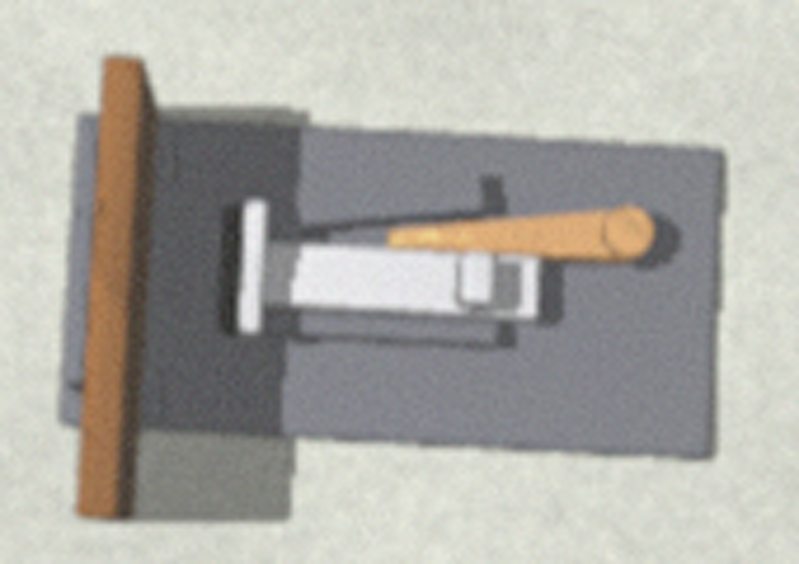

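The crop confirms the beech wedge: its round post is at crop (630,235), between the bar (post top at (475,279), jaw at (255,265)) and the ramp, with the board at (115,290). Now I'll turn these into positions.

```bash
python3 - <<'E'
from h import *
C=lambda u,v:[(u+.5)/4.7+264.5,(v+.5)/4.7+194.5]
g=lambda pts,z:onplane('top',[C(*p) for p in pts],z)
pl=g([(724,150),(712,458),(58,424),(78,112)],.012);print('plate',pl.round(4))
ex=(pl[2]+pl[3]-pl[0]-pl[1]);L=np.linalg.norm(ex)/2;ex/=np.linalg.norm(ex);print('len',L,'w',np.linalg.norm(pl[0]-pl[1]))
bt=g([(300,242),(455,250),(300,308),(540,318)],.043);print('bar edges',bt.round(4));e2=bt[3]-bt[2];e2=-e2/np.linalg.norm(e2)
print('ex',ex,'yaw',np.degrees(np.arctan2(ex[1],ex[0])),'bar yaw',np.degrees(np.arctan2(e2[1],e2[0])))
ctr=pl.mean(0);o=ctr+.02*ex;ey=np.array([-ex[1],ex[0],0])
def S(n,p):
    for q in np.atleast_2d(p):print(n,q.round(4),'stand',((q-o)@ex).round(4),((q-o)@ey).round(4))
S('o',o)
S('post top',g([(475,279),(458,279),(491,279)],.078));S('wpost top',g([(630,235),(656,235)],.052))
S('jaw top',g([(253,200),(253,332),(240,266)],.074));S('wtip',g([(390,238)],.042))
S('bar tail',g([(538,290)],.043));S('board top',g([(122,57),(104,517),(103,57),(80,517),(142,57),(130,517)],.152))
S('fence',g([(68,300)],.112))
P=np.load('pics/P.npy');print(P[254,366],P[245,398])
E
```

```text
plate [[ 0.5466 -0.2076  0.012 ]
 [ 0.3993 -0.2007  0.012 ]
 [ 0.4131  0.1094  0.012 ]
 [ 0.5625  0.1024  0.012 ]]
len 0.31037501445808763 w 0.1475160856847639
bar edges [[ 0.4975 -0.0045  0.043 ]
 [ 0.4944 -0.0767  0.043 ]
 [ 0.4667 -0.0047  0.043 ]
 [ 0.4629 -0.1163  0.043 ]]
ex [0.04781002 0.99885645 0.        ] yaw 87.25964320630636 bar yaw 88.0408804074417
o [ 0.4813 -0.0291  0.012 ] stand 0.0 0.0
post top [ 0.4777 -0.0838  0.078 ] stand -0.0548 0.001
post top [ 0.4777 -0.0761  0.078 ] stand -0.0471 0.0014
post top [ 0.4778 -0.0911  0.078 ] stand -0.0621 0.0006
wpost top [ 0.5011 -0.1574  0.052 ] stand -0.1272 -0.0259
wpost top [ 0.5012 -0.1695  0.052 ] stand -0.1393 -0.0265
jaw top [0.5134 0.0172 0.074 ] stand 0.0478 -0.0299
jaw top [0.4532 0.0166 0.074 ] stand 0.0443 0.0303
jaw top [0.4832 0.0228 0.074 ] stand 0.0519 0.0006
wtip [ 0.4998 -0.0464  0.042 ] stand -0.0164 -0.0193
bar tail [ 0.4759 -0.1154  0.043 ] stand -0.0864 0.0012
board top [0.566  0.0732 0.152 ] stand 0.1063 -0.0797
board top [0.3684 0.078  0.152 ] stand 0.1016 0.1179
board top [0.566  0.0814 0.152 ] stand 0.1145 -0.0793
board top [0.3683 0.0882 0.152 ] stand 0.1118 0.1185
board top [0.5661 0.0645 0.152 ] stand 0.0976 -0.0802
board top [0.3685 0.0669 0.152 ] stand 0.0906 0.1173
fence [0.4639 0.0978 0.112 ] stand 0.126 0.0234
[ 0.47757304 -0.08448688  0.07901209] [ 0.50062384 -0.156469    0.04782472]
```

{"fn": "jog_arm", "kwargs": {"deltas": [[0, 0, 0, 2, -1.69, 0, 0], [0, 0, 0, 2, -1.69, 0, 0], [0, 0, 0, 2, -1.69, 0, 0], [0, 0, 0, 2, -1.69, 0, 0], [0, 0, 0, 2, -1.69, 0, 0], [0, 0, 0, 2, -1.69, 0, 0], [0, 0, 0, 2, -1.69, 0, 0], [0, 0, 0, 2, -1.69, 0, 0], [0, 0, 0, 2, -1.69, 0, 0], [0, 0, 0, 2, -1.69, 0, 0]], "grip_force": 60}}

```text
t: 0.93
tool_pos: [0.3508, -0.3522, 0.2527]
tool_rot: [-3.088, -0.574, 0.0]
contact_force: [0.6, -0.7, -0.0]
opening: 0.0004
```

{"fn": "jog_arm", "kwargs": {"deltas": [[0, 0, 0, 2, -1.69, 0, 0], [0, 0, 0, 2, -1.69, 0, 0], [0, 0, 0, 2, -1.69, 0, 0], [0, 0, 0, 2, -1.69, 0, 0], [0, 0, 0, 2, -1.69, 0, 0], [0, 0, 0, 2, -1.69, 0, 0], [0, 0, 0, 2, -1.69, 0, 0], [0, 0, 0, 2, -1.69, 0, 0], [0, 0, 0, 2, -1.69, 0, 0], [0, 0, 0, 2, -1.69, 0, 0]]}}

```text
t: 1.77
tool_pos: [0.4766, -0.1226, 0.2528]
tool_rot: [-3.088, -0.574, 0.001]
contact_force: [-0.3, -1.4, -0.4]
opening: 0.0002
```

{"fn": "jog_arm", "kwargs": {"deltas": [[0, 0, -0.1155, 0, 0, 0, 0], [0, 0, -0.1155, 0, 0, 0, 0], [0, 0, -0.1155, 0, 0, 0, 0], [0, 0, -0.1155, 0, 0, 0, 0], [0, 0, -0.1155, 0, 0, 0, 0], [0, 0, -0.1155, 0, 0, 0, 0], [0, 0, -0.1155, 0, 0, 0, 0], [0, 0, -0.1155, 0, 0, 0, 0], [0, 0, -0.1155, 0, 0, 0, 0], [0, 0, -0.1155, 0, 0, 0, 0], [0, 0, 0, 0, 0, 0, 0], [0, 0, 0, 0, 0, 0, 0]]}}

```text
t: 2.77
tool_pos: [0.4762, -0.1239, 0.2528]
tool_rot: [-2.277, -2.164, 0.001]
contact_force: [0.4, 0.2, 0.5]
opening: 0.0001
```

```bash
cat >> h.py <<'E'
from scipy.spatial.transform import Rotation as Ro
O=np.array([.4813,-.0291,0]);EX=np.array([.0478,.9989,0]);EY=np.array([-.9989,.0478,0])
def tool():
    s=ctrl.get_obs();p=s['tool_pos'];R=Ro.from_rotvec(s['tool_rot']).as_matrix();f=s['contact_force']
    print('t%.2f'%s['t'],'stand',((p-O)@EX*1e3).round(1),((p-O)@EY*1e3).round(1),'z',(p[2]*1e3).round(1),'toolx yaw',np.degrees(np.arctan2(R[1,0],R[0,0])).round(2),'tilt z',R[:,2].round(3),'F stand',(f@EX).round(1),(f@EY).round(1),f[2].round(1),'open',s['opening'],'q6',s['q'].round(2))
E
python3 -c "
from h import *
tool();print(ctrl.tcp_to_tips)
im,D=vision.get_image('top');np.savez('pics/top1',im=im,D=D)"
```

```text
t2.77 stand -94.9 0.6 z 252.8 toolx yaw 87.08 tilt z [-0.001  0.    -1.   ] F stand 0.2 -0.4 0.5 open 6.044938720793053e-05 q6 [-0.41 -0.27  1.91 -0.    1.5  -0.35]
0.022
```

{"fn": "jog_arm", "kwargs": {"deltas": [[0, 0, 0, 0, 0, 2, 0], [0, 0, 0, 0, 0, 2, 0], [0, 0, 0, 0, 0, 2, 0], [0, 0, 0, 0, 0, 2, 0], [0, 0, 0, 0, 0, 2, 0], [0, 0, 0, 0, 0, 2, 0], [0, 0, 0, 0, 0, 2, 0], [0, 0, 0, 0, 0, 2, 0], [0, 0, 0, 0, 0, 1, 0], [0, 0, 0, 0, 0, 0, 0]]}}

```text
t: 3.65
tool_pos: [0.4744, -0.1231, 0.0804]
tool_rot: [-2.272, -2.162, 0.004]
contact_force: [0.1, 0.1, -0.2]
opening: -0.0001
```

```bash
python3 -c "
from h import *
tool()
im,D=vision.get_image('scene');c=im[170:310,240:410];cv2.imwrite('pics/s1.png',cv2.resize(np.clip(c*1.4,0,255).astype(np.uint8)[...,::-1],None,fx=4,fy=4,interpolation=cv2.INTER_CUBIC))"
```

```text
t3.65 stand -94.3 2.4 z 80.4 toolx yaw 87.17 tilt z [-0.005  0.002 -1.   ] F stand 0.1 -0.1 -0.2 open -6.534120242936576e-05 q6 [-0.41 -0.09  2.06  0.    1.18 -0.36]
```

View pics/s1.png

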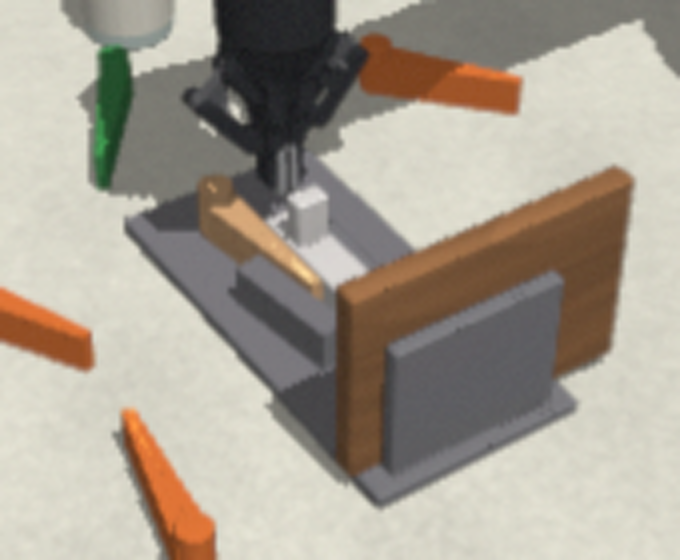

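{"fn": "jog_arm", "kwargs": {"deltas": [[0, 0, 0, 0, 0.15, 0.5, 0], [0, 0, 0, 0.5, 0, 0, 0], [0, 0, 0, 0.5, 0, 0, 0], [0, 0, 0, 0.4, 0, 0, 0], [0, 0, 0, 0.3, 0, 0, 0], [0, 0, 0, 0.3, 0, 0, 0], [0, 0, 0, 0.3, 0, 0, 0], [0, 0, 0, 0.3, 0, 0, 0], [0, 0, 0, 0.3, 0, 0, 0], [0, 0, 0, 0, 0, 0, 0]]}}

```text
t: 4.53
tool_pos: [0.4796, -0.0947, 0.0786]
tool_rot: [2.273, 2.167, 0.001]
contact_force: [0.3, -1.4, 0.4]
opening: -0.0003
```

```bash
python3 -c "
from h import *
tool()"
```

```text
t4.53 stand -65.6 -1.5 z 78.6 toolx yaw 87.26 tilt z [ 0.001  0.    -1.   ] F stand -1.4 -0.4 0.4 open -0.00033555683510503464 q6 [-0.35 -0.1   2.07  0.    1.17 -0.3 ]
```

{"fn": "jog_arm", "kwargs": {"deltas": [[0, 0, 0, 0.3, 0, 0, 0], [0, 0, 0, 0.3, 0, 0, 0], [0, 0, 0, 0.3, 0, 0, 0], [0, 0, 0, 0.3, 0, 0, 0], [0, 0, 0, 0.2, 0, 0, 0], [0, 0, 0, 0.2, 0, 0, 0], [0, 0, 0, 0.2, 0, 0, 0]]}}

```text
t: 5.12
tool_pos: [0.4804, -0.0769, 0.0784]
tool_rot: [2.274, 2.167, 0.0]
contact_force: [1.1, -3.2, 2.2]
opening: -0.0
```

```bash
cat > post.py <<'E'
from h import *
import sys
tool()
im,D=vision.get_image('top');uv=np.argwhere(np.ones((480,640)))[:,::-1]
P=bydepth('top',uv,D);s=np.c_[(P-O)@EX,(P-O)@EY,P[:,2]]
h=cv2.cvtColor(im,cv2.COLOR_RGB2HSV).reshape(-1,3)
j=(s[:,2]>.06)&(s[:,2]<.085)&(s[:,0]>.03)&(s[:,0]<.105)&(abs(s[:,1])<.028)&(h[:,1]<60)&(h[:,2]>60)
print('jaw x',np.percentile(s[j,0],[5,50,95]).round(4) if j.any() else None,j.sum())
b=(s[:,2]>.145)&(s[:,2]<.16)&(s[:,0]>.08)&(h[:,1]>80);print('board',np.median(s[b],0).round(4))
c=cv2.minAreaRect(uv[b].astype(np.float32));print('bd',c)
for lo,hi in((-.06,-.03),(.05,.09)):
    q=b&(s[:,1]>lo)&(s[:,1]<hi);print(np.median(s[q,0]).round(4))
w=(h[:,0]>8)&(h[:,0]<22)&(h[:,1]>80)&(s[:,2]>.035)&(s[:,2]<.058)&(abs(s[:,1]+.025)<.02)&(s[:,0]<.04)&(s[:,0]>-.16)
if w.any():print('wedge',s[w].min(0).round(4),s[w].max(0).round(4),w.sum())
if len(sys.argv)>1:cv2.imwrite(sys.argv[1],cv2.resize(np.clip(im[195:315,265:435]*1.5,0,255).astype(np.uint8)[...,::-1],None,fx=4.7,fy=4.7,interpolation=cv2.INTER_CUBIC))
E
python3 post.py
```

```text
t5.12 stand -47.8 -1.4 z 78.4 toolx yaw 87.25 tilt z [ 0. -0. -1.] F stand -3.2 -1.2 2.2 open -4.2192105644474755e-05 q6 [-0.31 -0.1   2.07  0.    1.17 -0.26]
jaw x [0.0694 0.0739 0.0785] 127
board [0.1051 0.0202 0.151 ]
bd ((288.0365295410156, 255.6560821533203), (8.660541534423828, 97.24681854248047), 3.5214531421661377)
0.1053
0.1048
```

{"fn": "jog_arm", "kwargs": {"deltas": [[0, 0, 0, 0.2, 0, 0, 0], [0, 0, 0, 0.2, 0, 0, 0], [0, 0, 0, 0.2, 0, 0, 0], [0, 0, 0, 0.2, 0, 0, 0], [0, 0, 0, 0.1, 0, 0, 0]]}}

```text
t: 5.58
tool_pos: [0.4807, -0.0684, 0.0783]
tool_rot: [2.273, 2.167, -0.001]
contact_force: [0.9, -5.5, 1.0]
opening: -0.0
```

{"fn": "jog_arm", "kwargs": {"deltas": [[0, 0, 0, 0.1, 0, 0, 0], [0, 0, 0, 0.1, 0, 0, 0], [0, 0, 0, 0.1, 0, 0, 0]]}}

```text
t: 5.83
tool_pos: [0.4808, -0.0665, 0.0784]
tool_rot: [2.272, 2.166, -0.004]
contact_force: [0.2, -9.8, 0.7]
opening: 0.0002
```

{"fn": "jog_arm", "kwargs": {"deltas": [[0, 0, 0, 0.1, 0, 0, 0], [0, 0, 0, 0, 0, 0, 0]]}}

```text
t: 6.0
tool_pos: [0.4808, -0.0658, 0.0784]
tool_rot: [2.271, 2.166, -0.005]
contact_force: [0.5, -9.9, 1.1]
opening: 0.0002
```

```bash
python3 post.py
```

```text
t6.00 stand -36.7 -1.3 z 78.4 toolx yaw 87.28 tilt z [ 0.    -0.004 -1.   ] F stand -9.9 -1.0 1.1 open 0.000235246351532742 q6 [-0.29 -0.11  2.08 -0.    1.17 -0.24]
jaw x [0.0803 0.0849 0.0897] 126
board [0.1062 0.0207 0.1509]
bd ((287.45989990234375, 255.6513671875), (8.645184516906738, 97.18539428710938), 3.521453380584717)
0.1064
0.1064
wedge [-0.1371 -0.0281  0.0486] [-0.1371 -0.0281  0.0486] 1
```

{"fn": "jog_arm", "kwargs": {"deltas": [[0, 0, 0, 0.1, 0, 0, 0], [0, 0, 0, 0, 0, 0, 0], [0, 0, 0, 0, 0, 0, 0], [0, 0, 0, 0, 0, 0, 0]]}}

```text
t: 6.38
tool_pos: [0.4808, -0.0653, 0.0784]
tool_rot: [2.271, 2.165, -0.006]
contact_force: [-0.3, -11.9, -0.1]
opening: 0.0001
```

```bash
python3 post.py
```

```text
t6.38 stand -36.2 -1.3 z 78.4 toolx yaw 87.28 tilt z [-0.    -0.005 -1.   ] F stand -11.9 -0.3 -0.1 open 0.00013020134821907525 q6 [-0.29 -0.11  2.08 -0.01  1.17 -0.24]
jaw x [0.0808 0.0853 0.0903] 127
board [0.1061 0.0205 0.1511]
bd ((287.4752197265625, 255.65231323242188), (8.645184516906738, 97.18539428710938), 3.521453380584717)
0.1058
0.1064
wedge [-0.137  -0.0302  0.0498] [-0.1368 -0.0258  0.05  ] 3
```

{"fn": "jog_arm", "kwargs": {"deltas": [[0, 0, 0, -0.5, 0, 0, 0], [0, 0, 0, -1, 0, 0, 0], [0, 0, 0, -1.5, 0, 0, 0], [0, 0, 0, 0, 0, -2, 0], [0, 0, 0, 0, 0, -2, 0], [0, 0, 0, 0, 0, -2, 0], [0, 0, 0, -2.5, 0.6, 0, 0], [0, 0, 0, -2.5, 0.6, 0, 0], [0, 0, 0, -2.5, 0.6, 0, 0], [0, 0, 0, -2.7, 0.65, 0, 0], [0, 0, 0, 0, 0, 0, 0]]}}

```text
t: 7.35
tool_pos: [0.4991, -0.1994, 0.1381]
tool_rot: [-2.278, -2.164, 0.0]
contact_force: [0.6, -0.3, 0.8]
opening: -0.0001
```

```bash
python3 post.py pics/top2.png
```

```text
t7.35 stand -169.3 -25.9 z 138.1 toolx yaw 87.06 tilt z [-0. -0. -1.] F stand -0.3 -0.6 0.8 open -0.00011043083448791529 q6 [-0.52 -0.06  1.92 -0.    1.28 -0.47]
jaw x [0.0785 0.0834 0.0883] 130
board [0.1061 0.0206 0.1512]
bd ((287.47625732421875, 255.64785766601562), (8.656229019165039, 97.18516540527344), 3.416588306427002)
0.1061
0.1062
wedge [-0.1255 -0.0384  0.0351] [-0.0173 -0.0161  0.0563] 322
```

View pics/top2.png

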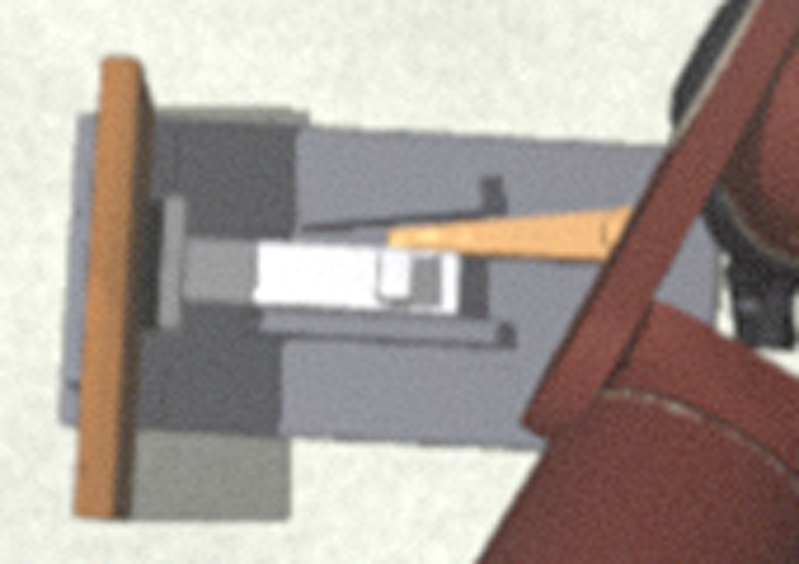

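The crop shows the jaw (175,265) with its pad on the board (120,290), and the wedge still untouched at (390–640,235). The pad sprang back about 1.8 mm, as expected. Next: the wedge.

{"fn": "jog_arm", "kwargs": {"deltas": [[0, 0, 0, 0, 0, 2, 0], [0, 0, 0, 0, 0, 2, 0], [0, 0, 0, 0, 0, 2, 0], [0, 0, 0, 0, 0, 2, 0], [0, 0, 0, 0, 0, 1.6, 0], [0, 0, 0, 0, 0, 0, 0], [0, 0, 0, 0, 0, 0, 0]]}}

```text
t: 7.98
tool_pos: [0.4977, -0.1946, 0.041]
tool_rot: [-2.271, -2.165, 0.001]
contact_force: [-0.1, -0.3, -0.5]
opening: 0.0001
```

```bash
python3 post.py
```

```text
t7.98 stand -164.5 -24.3 z 41.0 toolx yaw 87.28 tilt z [-0.003  0.003 -1.   ] F stand -0.3 0.1 -0.5 open 0.000127085381293068 q6 [-0.51  0.08  1.97  0.    1.1  -0.47]
jaw x [0.0786 0.0834 0.0884] 132
board [0.1062 0.0208 0.1511]
bd ((287.50103759765625, 255.65008544921875), (8.704345703125, 97.18521881103516), 3.4336304664611816)
0.106
0.1063
wedge [-0.1156 -0.0364  0.0351] [-0.0172 -0.015   0.0496] 281
```

{"fn": "jog_arm", "kwargs": {"deltas": [[0, 0, 0, 0.3, 0.15, 0, 0], [0, 0, 0, 0.3, 0, 0, 0], [0, 0, 0, 0.2, 0, 0, 0], [0, 0, 0, 0.2, 0, 0, 0], [0, 0, 0, 0.2, 0, 0, 0], [0, 0, 0, 0.2, 0, 0, 0], [0, 0, 0, 0.2, 0, 0, 0], [0, 0, 0, 0.2, 0, 0, 0], [0, 0, 0, 0.2, 0, 0, 0]]}}

```text
t: 8.78
tool_pos: [0.5016, -0.1762, 0.0424]
tool_rot: [2.274, 2.167, -0.0]
contact_force: [-0.1, -1.3, 1.0]
opening: 0.0003
```

{"fn": "jog_arm", "kwargs": {"deltas": [[0, 0, 0, 0.2, 0, 0, 0], [0, 0, 0, 0.2, 0, 0, 0], [0, 0, 0, 0.2, 0, 0, 0], [0, 0, 0, 0.2, 0, 0, 0]]}}

```text
t: 9.12
tool_pos: [0.502, -0.1682, 0.0425]
tool_rot: [2.274, 2.167, -0.0]
contact_force: [-0.4, -0.7, 1.5]
opening: 0.0
```

```bash
python3 post.py
```

```text
t9.12 stand -137.9 -27.3 z 42.5 toolx yaw 87.25 tilt z [ 0. -0. -1.] F stand -0.7 0.3 1.5 open 9.361419689499392e-06 q6 [-0.46  0.06  1.99 -0.    1.1  -0.42]
jaw x [0.0786 0.0834 0.0882] 129
board [0.1062 0.0209 0.1511]
bd ((287.47760009765625, 255.61988830566406), (8.59029769897461, 97.24580383300781), 3.468229293823242)
0.1068
0.1063
wedge [-0.1167 -0.0329  0.0351] [-0.0041 -0.0153  0.0554] 235
```

{"fn": "jog_arm", "kwargs": {"deltas": [[0, 0, 0, 0.2, 0, 0, 0], [0, 0, 0, 0.2, 0, 0, 0], [0, 0, 0, 0.2, 0, 0, 0], [0, 0, 0, 0.2, 0, 0, 0], [0, 0, 0, 0.1, 0, 0, 0]]}}

```text
t: 9.58
tool_pos: [0.5023, -0.159, 0.0423]
tool_rot: [2.274, 2.168, 0.0]
contact_force: [0.0, -2.0, 0.4]
opening: -0.0002
```

{"fn": "jog_arm", "kwargs": {"deltas": [[0, 0, 0, 0.15, 0, 0, 0], [0, 0, 0, 0.15, 0, 0, 0], [0, 0, 0, 0.15, 0, 0, 0]]}}

```text
t: 9.83
tool_pos: [0.5025, -0.1546, 0.0423]
tool_rot: [2.274, 2.167, 0.0]
contact_force: [-0.2, -0.7, 1.1]
opening: -0.0001
```

{"fn": "jog_arm", "kwargs": {"deltas": [[0, 0, 0, 0.15, 0, 0, 0], [0, 0, 0, 0.15, 0, 0, 0]]}}

```text
t: 10.0
tool_pos: [0.5027, -0.1516, 0.0423]
tool_rot: [2.274, 2.167, 0.0]
contact_force: [-0.7, -1.1, 0.9]
opening: -0.0001
```

{"fn": "jog_arm", "kwargs": {"deltas": [[0, 0, 0, 0.15, 0, 0, 0], [0, 0, 0, 0.15, 0, 0, 0]]}}

```text
t: 10.17
tool_pos: [0.5028, -0.1486, 0.0423]
tool_rot: [2.274, 2.167, 0.0]
contact_force: [-0.2, -1.7, 1.1]
opening: -0.0001
```

{"fn": "jog_arm", "kwargs": {"deltas": [[0, 0, 0, 0.15, 0, 0, 0], [0, 0, 0, 0.15, 0, 0, 0], [0, 0, 0, 0.15, 0, 0, 0]]}}

```text
t: 10.42
tool_pos: [0.503, -0.1441, 0.0423]
tool_rot: [2.274, 2.167, -0.0]
contact_force: [-0.3, -1.7, 0.8]
opening: -0.0001
```

{"fn": "jog_arm", "kwargs": {"deltas": [[0, 0, 0, 0.15, 0, 0, 0], [0, 0, 0, 0.15, 0, 0, 0], [0, 0, 0, 0.15, 0, 0, 0]]}}

```text
t: 10.67
tool_pos: [0.5032, -0.1396, 0.0423]
tool_rot: [2.274, 2.167, -0.0]
contact_force: [-1.1, -1.8, 1.9]
opening: 0.0002
```

{"fn": "jog_arm", "kwargs": {"deltas": [[0, 0, 0, 0.15, 0, 0, 0], [0, 0, 0, 0.15, 0, 0, 0]]}}

```text
t: 10.83
tool_pos: [0.5031, -0.1372, 0.0424]
tool_rot: [2.273, 2.168, -0.003]
contact_force: [-2.0, -5.5, 2.7]
opening: 0.0002
```

```bash
python3 post.py
```

```text
t10.83 stand -107.0 -26.9 z 42.4 toolx yaw 87.28 tilt z [-0.001 -0.002 -1.   ] F stand -5.6 1.7 2.7 open 0.00018480757960276676 q6 [-0.41  0.04  2.   -0.    1.1  -0.36]
jaw x [0.0785 0.0832 0.0881] 130
board [0.1062 0.02   0.151 ]
bd ((287.5252990722656, 255.59535217285156), (8.732959747314453, 97.31013488769531), 3.5763344764709473)
0.1063
0.1062
wedge [-0.0826 -0.0334  0.0363] [ 0.0266 -0.0153  0.0572] 218
```

{"fn": "jog_arm", "kwargs": {"deltas": [[0, 0, 0, 0.1, 0, 0, 0], [0, 0, 0, 0, 0, 0, 0]]}}

```text
t: 11.05
tool_pos: [0.5029, -0.1364, 0.0423]
tool_rot: [2.273, 2.168, -0.003]
contact_force: [-3.3, -5.5, 2.2]
opening: -0.0002
```

{"fn": "jog_arm", "kwargs": {"deltas": [[0, 0, 0, 0.1, 0, 0, 0], [0, 0, 0, 0, 0, 0, 0]]}}

```text
t: 11.22
tool_pos: [0.5029, -0.1357, 0.0424]
tool_rot: [2.273, 2.168, -0.004]
contact_force: [-3.3, -6.7, 2.6]
opening: -0.0003
```

{"fn": "jog_arm", "kwargs": {"deltas": [[0, 0, 0, 0.1, 0, 0, 0], [0, 0, 0, 0, 0, 0, 0]]}}

```text
t: 11.38
tool_pos: [0.5028, -0.1349, 0.0423]
tool_rot: [2.273, 2.168, -0.005]
contact_force: [-3.3, -6.6, 2.5]
opening: -0.0002
```

{"fn": "jog_arm", "kwargs": {"deltas": [[0, 0, 0, 0.1, 0, 0, 0], [0, 0, 0, 0.1, 0, 0, 0], [0, 0, 0, 0, 0, 0, 0]]}}

```text
t: 11.63
tool_pos: [0.5026, -0.1333, 0.0424]
tool_rot: [2.273, 2.168, -0.007]
contact_force: [-5.1, -8.7, 3.2]
opening: -0.0002
```

{"fn": "jog_arm", "kwargs": {"deltas": [[0, 0, 0, 0.1, 0, 0, 0], [0, 0, 0, 0.1, 0, 0, 0], [0, 0, 0, 0, 0, 0, 0]]}}

```text
t: 11.88
tool_pos: [0.5025, -0.1318, 0.0424]
tool_rot: [2.272, 2.168, -0.009]
contact_force: [-5.5, -10.5, 3.2]
opening: 0.0002
```

```bash
python3 post.py
```

```text
t11.88 stand -101.5 -26.1 z 42.4 toolx yaw 87.31 tilt z [-0.003 -0.004 -1.   ] F stand -10.8 5.0 3.2 open 0.0001974783708472806 q6 [-0.4   0.04  2.01 -0.01  1.1  -0.35]
jaw x [0.0786 0.0832 0.0883] 130
board [0.1062 0.0202 0.1512]
bd ((287.5213928222656, 255.65760803222656), (8.732959747314453, 97.18537139892578), 3.5763344764709473)
0.1064
0.1062
wedge [-0.0764 -0.0364  0.035 ] [ 0.0331 -0.0155  0.0546] 213
```

{"fn": "jog_arm", "kwargs": {"deltas": [[0, 0, 0, 0.1, -0.05, 0, 0], [0, 0, 0, 0.1, -0.05, 0, 0], [0, 0, 0, 0, 0, 0, 0]]}}

```text
t: 12.18
tool_pos: [0.5022, -0.13, 0.0425]
tool_rot: [2.271, 2.166, -0.007]
contact_force: [-4.3, -11.8, 1.3]
opening: 0.0
```

{"fn": "jog_arm", "kwargs": {"deltas": [[0, 0, 0, 0.1, 0, 0, 0], [0, 0, 0, 0.1, 0, 0, 0], [0, 0, 0, 0, 0, 0, 0]]}}

```text
t: 12.43
tool_pos: [0.5022, -0.1292, 0.0426]
tool_rot: [2.269, 2.166, -0.011]
contact_force: [-4.1, -15.8, 1.7]
opening: -0.0
```

```bash
python3 post.py pics/top3.png
```

```text
t12.43 stand -99.0 -25.7 z 42.6 toolx yaw 87.33 tilt z [-0.002 -0.008 -1.   ] F stand -16.0 3.4 1.7 open -2.4000924576612564e-05 q6 [-0.39  0.03  2.01 -0.01  1.09 -0.34]
jaw x [0.0786 0.0834 0.0885] 134
board [0.1062 0.0204 0.1512]
bd ((287.4625244140625, 255.6189727783203), (8.620546340942383, 97.24580383300781), 3.4682295322418213)
0.1062
0.1062
wedge [-0.0722 -0.0362  0.0356] [ 0.0354 -0.0154  0.0563] 199
```

View pics/top3.png

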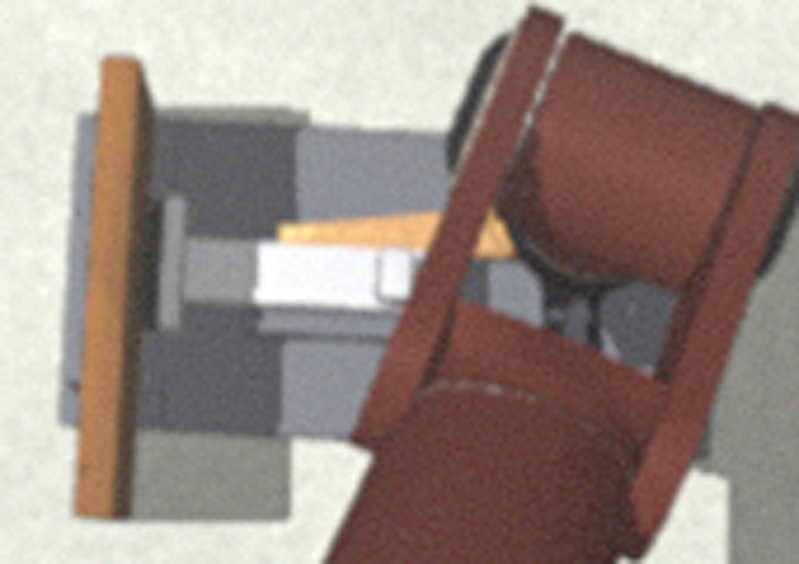

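The wedge sits in its channel, flat along the bar, with its tip at (280,232). The push is stiffening, so I'll add a little more.

{"fn": "jog_arm", "kwargs": {"deltas": [[0, 0, 0, 0.1, 0, 0, 0], [0, 0, 0, 0, 0, 0, 0], [0, 0, 0, 0, 0, 0, 0]]}}

```text
t: 12.73
tool_pos: [0.5022, -0.1289, 0.0428]
tool_rot: [2.269, 2.165, -0.012]
contact_force: [-5.9, -18.4, 1.4]
opening: -0.0
```

{"fn": "jog_arm", "kwargs": {"deltas": [[0, 0, 0, 0.05, 0, 0, 0], [0, 0, 0, 0, 0, 0, 0], [0, 0, 0, 0, 0, 0, 0]]}}

```text
t: 12.98
tool_pos: [0.5022, -0.1288, 0.0428]
tool_rot: [2.268, 2.165, -0.013]
contact_force: [-6.4, -20.0, 1.2]
opening: -0.0001
```

The push is at 20 N with almost no further movement, so the wedge is tight. I'll back off gently.

{"fn": "jog_arm", "kwargs": {"deltas": [[0, 0, 0, -0.2, 0, 0, 0], [0, 0, 0, -0.3, 0, 0, 0], [0, 0, 0, -0.5, 0, 0, 0], [0, 0, 0, -1.5, 0, 0, 0], [0, 0, 0, -2, 0, 0, 0], [0, 0, 0, -1, 0, -2, 0], [0, 0, 0, 0, 0, -3, 0], [0, 0, 0, 0, 0, -3, 0], [0, 0, 0, 0, 0, -3, 0], [0, 0, 0, -3, 0, -3, 0], [0, 0, 0, -3, 0, 0, 0], [0, 0, 0, -3, 0, 0, 0]]}}

```text
t: 13.98
tool_pos: [0.4975, -0.2696, 0.1848]
tool_rot: [2.268, 2.166, 0.003]
contact_force: [0.5, -0.4, -0.2]
opening: 0.0001
```

{"fn": "jog_arm", "kwargs": {"deltas": [[0, 0, 0, -3, 0, 0, 0], [0, 0, 0, -3, 0, 0, 0], [0, 0, 0, -3, 0, 0, 0], [0, 0, 0, -3, 0, 0, 0], [0, 0, 0, 0, 0, 0, 0], [0, 0, 0, 0, 0, 0, 0], [0, 0, 0, 0, 0, 0, 0]]}}

```text
t: 14.57
tool_pos: [0.4902, -0.3875, 0.181]
tool_rot: [-2.273, -2.166, -0.001]
contact_force: [0.4, 0.1, 0.0]
opening: -0.0002
```

```bash
python3 post.py pics/top4.png
```

```text
t14.57 stand -357.6 -26.1 z 181.0 toolx yaw 87.25 tilt z [-0.     0.002 -1.   ] F stand 0.1 -0.4 0.0 open -0.00022816499486939343 q6 [-0.79  0.11  1.68  0.    1.36 -0.74]
jaw x [0.0789 0.0835 0.0883] 129
board [0.1062 0.0222 0.151 ]
bd ((287.48046875, 255.65187072753906), (8.657258987426758, 97.18537139892578), 3.5035314559936523)
0.1064
0.1064
wedge [-0.0849 -0.0371  0.0358] [ 0.0353 -0.0147  0.0569] 364
```

View pics/top4.png

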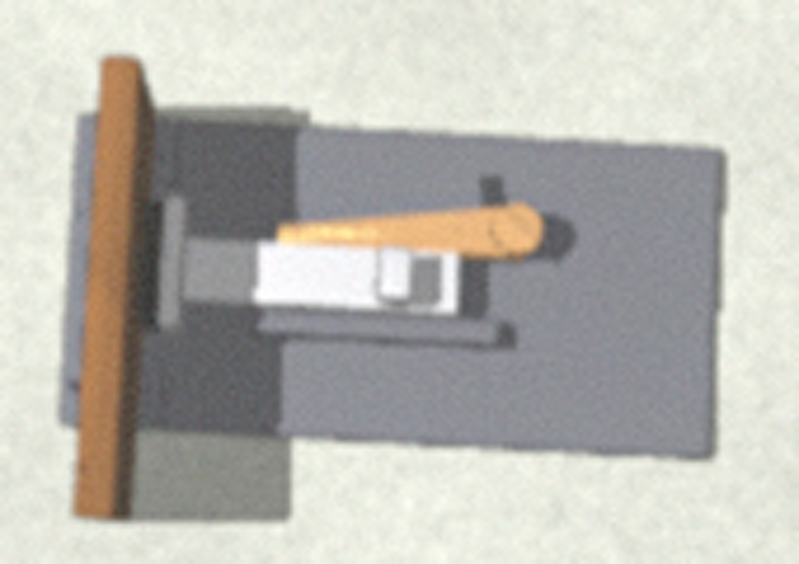

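```bash
python3 -c "
from station import ctrl
print(ctrl.finish_job())"
```

```text
the job is handed in; nothing more can be done
None
```

The board is clamped against the fence, the wedge is set tight, and I've handed the job in at about 14.6 s. The hand-in gives no verdict.

**Bar:** I slid it up by its post with the shut fingers until the push reached 11.9 N. The last stretch matched the pad's stated springiness. The board then measured x = 0.106 m at both sides, so it was flat against the fence. On release the jaw sprang back about 1.8 mm, as expected, and then stayed put. I could only estimate the bar's travel, at about 0.0555 m.

**Wedge:** I pushed the beech one about 53 mm. The force rose steadily to 20 N along the ramp and about 6 N sideways (about 21 N in all). By then it had nearly stopped moving. That position agrees with the jam point worked out for the nominal ramp setting.

**Last checks:** With the arm backed off and its force reading near zero:
- The wedge tip was at 35.3 mm, against 35.4 mm shortly before the final push.
- The jaw and board had not moved and the board still measured flat.
- The arm was about 20 cm clear of the stand, and I never worked near the crockery or the look-alikes.

**Not measured:** The force between wedge and bar can't be read directly; I inferred it from the push force and from the wedge holding its place. I didn't measure the positions of the cup, jar and pan again at the end. The jaw and post positions came out about 3 mm short of their nominal places, which I put down to camera calibration and the pad hidden under the jaw.

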